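# Angle a chassis rail past the potentiometer into its bay

### The arm

A 6-joint arm with a two-finger parallel gripper is mounted at the origin on the work surface. World frame = base frame: x ahead of the robot, y to its left, z up, the work surface at z = 0. Lengths are in m, angles in degrees, forces in N, time in s.
With the tool pointing down it reaches from about 0.375 to 0.925 m from the base axis. Payload 5.7 kg.
Tool frame: the origin (TCP) lies at the very end of the fingers, on their centre line; the grasp point (between the pads) lies 19 mm behind it; z points along the fingers, y is the line along which they close (so a half turn about z gives the same grasp; the last joint's range is limited). The gripper opens to 85 mm and grips with 20 to 120 N. Pads are 22 mm wide; open, the fingers measure 114 mm over their backs; the gripper's body (76 mm by 85 mm) begins 54 mm behind the grasp point. The pads swing forward as they close: fully open they stand 13 mm farther back than shut.
Start: joints at [63.363, 20.558, 86.54, -0, 72.909, -6.595], TCP at [0.206, 0.564, 0.198] pointing down, gripper open.
Joint ranges: [-170.27, 170.27], [-57.76, 135], [12.27, 136.19], [-55.21, 235.2], [11.17, 155.16], [-170.74, 170.74]. Speed limits (degrees/s): [136.94, 136.94, 180, 180, 180, 180].

### API

Orientations are given as [roll, pitch, yaw] about the fixed x, y, z axes, in that order (R = Rz(yaw) Ry(pitch) Rx(roll)).
In Python, from cell import r gives the robot as it stands.
- The arm moves only by the tool drive_tool, never from a script. Its argument "moves" is a list of rows, each a list of 5 numbers: the opening, from 0 (shut) to 1 (fully open), then the shift along the world's x, y, z in units of 30 mm (1.0 is 30 mm), then the turn about the world's z in units of 6 degrees (1.0 is 6 degrees). A call has 1 to 10 rows; each row is the pose to reach, as a shift and turn from the pose commanded when the call began; what a row does not reach only later rows make up. A row lasts 1/12 s, in which the tool goes at most 41.7 mm and 7.16 degrees, less where a joint would pass 70% of its speed; a pose out of reach is approached as far as the arm can. A call with a gripper value outside its range is refused whole. The fingers move at their own pace and stop on an object; "squeeze" is the grip in N (left out, the last holds). Time passes only in rows, so rows that repeat a pose let the fingers close. It gives the time, the measured TCP pose, the force, the opening and the grip force at its end, in the units of the state.
- r.get_state(): the state, without advancing time (a new reading comes with each control period).
- r.snapshot(name): name is "side" or "top"; returns a dict with "color" (400x640x3 uint8, red, green, blue), "intrinsics" (3x3 intrinsics, pixels), "k1" (the pictures are not rectified: a ray, as slopes to the right and down, at radius r is drawn at 1 + k1 r^2 times it, then the intrinsics apply), "R" (3x3) and "t" (3): a world point X has camera coordinates R X + t. Camera axes: x right, y down, z forward; pixel columns grow to the right and rows downward; lengths in m; the calibration is good to about 2 mm. A picture is of the moment at which its call begins. There is no depth.
- r.close_job(): hands the job in; it is judged then, once.
Trained networks look in the newest picture that a camera, given by its name, has taken for a name from the list of things; names that differ only in an ending like _2 or _b are one class to them, and where a whole thing is asked for, a point or a joint stands for the part that bears it (a point fixed in the world has none). Each returns a list of dicts, best first, with "confidence" (0 to 1); they miss things now and then, are a little off and sometimes report something else, mostly with a low value. They report only what shows in the picture. A call takes as long as a camera call. They do not tell look-alikes from the thing itself.
- r.spot_in(camera, name): "box" ([left, top, right, bottom] in pixels, round what is visible of it).
- r.spot_point(camera, name): "pixel" ([column, row] in pixels: a listed point, or the origin of a listed thing).
The state is a dict: "time": time; "q": joint angles; "joint_velocities": joint speeds; "tau": joint torques, N m; "tcp_pos": TCP position; "tcp_rot": TCP orientation; "ft_force": force on the tool from outside, world axes, zero at the start; "moment": the same for the moment, N m; "grip_width": opening from 0.0 (shut) to 1.0 (fully open); "grasp_force": force on a finger pad.
Only numpy, scipy, OpenCV 4.12 (cv2) and the standard library are available. Lean on these libraries where they do the work, as an engineer would, in place of code of your own. Each camera call takes 0.05 s, during which the arm holds its last target. There are 200 camera calls.

### The job

Push the long aluminium rail with the fingertips into the wooden bay of the cork tray: work one end in first, past the upright potentiometer at the bay's mouth, then push the other end in, and leave the rail lying flat and flush along the bay's back wall. Only push it, never lift or tip it, and leave the other loose things on the tray and shelf where they are.

Things in the scene. Friction and masses are not known exactly. Their poses are not given: they have to be found in the camera images.
- tray: Fixed cork tray with a three-sided bay of dark wood, open towards the robot. Origin: middle of the bay's back-wall face (x = 0 is that face), at the shelf surface. x points away from the robot through the back wall, y to the left along it, z up. Cork floor 6 mm thick, level, no front lip, x from -262 to +10 mm, y from -225 to +225 mm. All walls stand 24 mm above the cork.
- bay_left (a point): Mouth end of the bay's left side wall: on its inner face, at cork level. Left wall: inner face at y = +135 mm of the tray, 12 mm thick, from x = -100 mm to 0. The bay is 270 mm wide and 100 mm deep inside
- bay_right (a point): Mouth end of the bay's right side wall, the mirror image: inner face at y = -135 mm of the tray, at cork level
- pot: Black potentiometer fixed to the tray in front of the bay's mouth, nearer the right (-y) wall; it cannot move. Body 28 mm diameter, 24 mm high, with a thin upright shaft, its top 46 mm above the cork. Origin: centre of its underside on the cork. The opening between it and the left wall is slightly shorter than the rail.
- rail: Loose square aluminium rail, 220 mm long (its y axis), 24 mm wide (x), 24 mm high, about 0.2 kg, dark holes on top. Starts on the cork in front of the bay, roughly parallel to its back wall. Origin: centre of its underside; +y is its left end. Pushed near one end it pivots about a point in its other half; pushed at the middle it hardly turns.
- rail_left (a point): Centre of the rail's left (+y) end face, 12 mm above its underside
- rail_right (a point): Centre of the rail's right (-y) end face, 12 mm above its underside
- knobs: Bystander: tall brown bakelite dial knob, 36 mm diameter, 42 mm high, on the cork left of the bay. Origin: centre of underside
- valve: Bystander: green glass tuning-eye valve with brass rim, 26 mm diameter, 56 mm high, standing on the cork right of the bay. Origin: centre of underside
- jar: Bystander: amber glass jar, 56 mm diameter, 75 mm high, beside the tray. Origin: centre of underside
- tin: Bystander: blue tin can, 60 mm diameter, 60 mm high, beside the tray. Origin: centre of underside
- screwdriver: Bystander: screwdriver lying on the shelf right of the tray
- coil: Bystander: copper ring coil, 44 mm diameter, 28 mm high, on the shelf left of the tray. Origin: centre of underside
Mind the look-alikes: they are no part of the job. What is meant by the rail is not green, and is the smaller of those in its own colour.

How it is judged (in metres and radians):
On the way:
1. one end of the rail is in beyond the potentiometer while the other end is still outside the bay (((x of rail_right in the frame of tray above -0.1 m and x of rail_left in the frame of tray below -0.115 m) or (x of rail_left in the frame of tray above -0.1 m and x of rail_right in the frame of tray below -0.115 m))), for 0.1 s.
At the end, for the whole second after the job is handed in: The rail lies flat on the cork inside the bay, each end within 10 mm of the back wall, within 0.08 rad of parallel to it, and at rest (x of each of rail_left, rail_right in the frame of tray above -0.022 m and x of rail in the frame of tray below 0 m and y of rail_left in the frame of tray below 0.14 m and y of rail_right in the frame of tray above -0.14 m and angle between the y axis of rail and the y axis of tray, either way round below 0.08 rad and height (world z) of rail below 0.012 m and angle between rail's own z axis and vertical below 0.08 rad and linear speed of rail below 0.01 m/s); the robot touches nothing.
It fails at once if the rail is lifted more than 12 mm off the cork (height (world z) of rail above 0.018 m).
It fails at once if the rail is tipped (angle between rail's own z axis and vertical above 0.25 rad).
It fails at once if another loose thing is moved more than 20 mm (distance of any of knobs, valve, jar, tin, screwdriver, coil from where it was at the start of the episode above 0.02 m).
It also fails if it takes over 61 s, if anything falls off the work surface, if the arm or the gripper's body presses on something with over 40 N, if the wrist force passes 120 N, or if a joint passes its speed limit or range.

## Working session

There is one attempt and no reset: what is moved stays moved. The work goes in short steps, Python scripts to look and compute and a tool call to move; the robot and the scene stay as the last step left them, time stands still between calls to the robot, and variables do not carry over. Pictures are saved under pics/ and viewed, at most 10 in all, crops included, and the job is handed in when it is done.

Besides the shell and the picture viewer there is one more tool, called after "Emit:" as a command line: name --pt "numbers of a row" for each row, then --argument value for the rest. drive_tool: Moves the arm, as the interface text tells. Its arguments: {"type":"object","properties":{"moves":{"type":"array"},"squeeze":{"type":"number"}},"required":["moves"]}

```bash
mkdir -p pics; cat > h.py <<'E'
import numpy as np, cv2
from cell import r
def px2w(s,p,z):
    K=np.array(s["intrinsics"]);R=np.array(s["R"]);t=np.array(s["t"])
    d=(np.array([p[0]-K[0,2],p[1]-K[1,2]]))/[K[0,0],K[1,1]]
    u=d.copy()
    for _ in range(20): u=d/(1+s["k1"]*(u@u))
    v=R.T@np.array([u[0],u[1],1]);c=-R.T@t
    return c+v*(z-c[2])/v[2]
def save(s,n): cv2.imwrite("pics/"+n+".png",np.array(s["color"])[:,:,::-1])
E
python3 - <<'E'
from h import *
for c in("top","side"):
    s=r.snapshot(c);save(s,c+"0")
    for n,z in(("tray",0),("bay_left",.006),("bay_right",.006),("pot",.006),("rail",.006),("rail_left",.018),("rail_right",.018),("knobs",.006),("valve",.006),("jar",0),("tin",0)):
        for d in r.spot_point(c,n)[:2]: print(c,n,round(d["confidence"],2),np.round(d["pixel"]),np.round(px2w(s,d["pixel"],z),3))
print(r.get_state()["time"])
E
```

```text
top tray 0.7 [318. 128.] [ 0.685 -0.002  0.   ]
top bay_left 0.62 [274. 154.] [0.596 0.138 0.006]
top bay_right 0.91 [356. 161.] [ 0.577 -0.121  0.006]
top pot 0.63 [343. 165.] [ 0.564 -0.08   0.006]
top rail 0.81 [404. 266.] [ 0.25  -0.268  0.006]
top rail 0.62 [209. 275.] [0.217 0.326 0.006]
top rail_left 0.65 [392. 236.] [ 0.34  -0.232  0.018]
top rail_left 0.63 [259. 177.] [0.521 0.181 0.018]
top rail_right 0.76 [236. 233.] [0.346 0.246 0.018]
top rail_right 0.72 [332. 187.] [ 0.491 -0.047  0.018]
top knobs 0.55 [257. 141.] [0.64  0.192 0.006]
top valve 0.74 [257. 138.] [0.649 0.191 0.006]
top valve 0.55 [372. 146.] [ 0.628 -0.173  0.006]
top jar 0.91 [448. 155.] [ 0.602 -0.419  0.   ]
top tin 0.71 [189. 143.] [0.633 0.408 0.   ]
side tray 0.71 [410. 207.] [0.69  0.003 0.   ]
side tray 0.63 [320. 140.] [0.479 0.376 0.   ]
side bay_left 0.88 [368. 176.] [0.601 0.148 0.006]
side bay_right 0.67 [383. 241.] [ 0.587 -0.118  0.006]
side pot 0.67 [371. 232.] [ 0.563 -0.082  0.006]
side rail 0.77 [241. 154.] [0.212 0.315 0.006]
side rail 0.67 [339. 194.] [0.503 0.072 0.006]
side rail_left 0.89 [208. 138.] [0.091 0.417 0.018]
side rail_left 0.78 [342. 166.] [0.527 0.188 0.018]
side rail_right 0.81 [188. 330.] [ 0.144 -0.314  0.018]
side rail_right 0.75 [281. 159.] [0.342 0.252 0.018]
side knobs 0.59 [380. 166.] [0.65  0.192 0.006]
side knobs 0.58 [360. 133.] [0.621 0.394 0.006]
side valve 0.72 [401. 256.] [ 0.617 -0.171  0.006]
side jar 0.87 [429. 358.] [ 0.607 -0.416  0.   ]
side tin 0.75 [358. 129.] [0.623 0.431 0.   ]
side tin 0.2 [320. 143.] [0.475 0.357 0.   ]
1.2
```

View pics/top0.png

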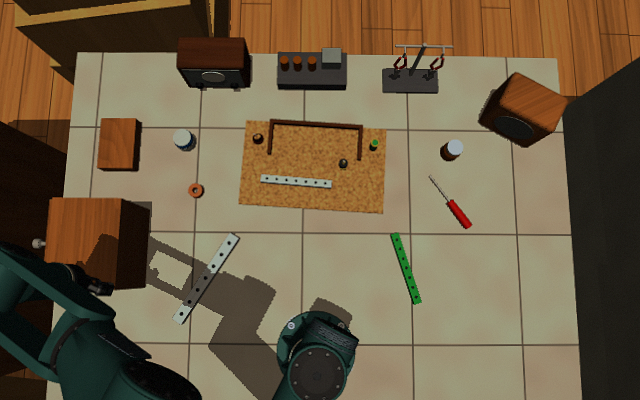

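View pics/side0.png

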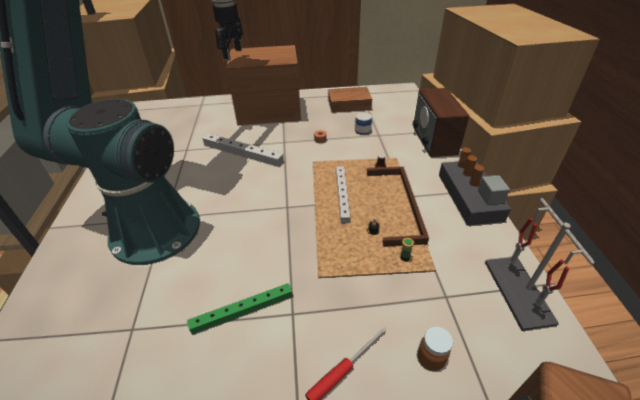

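The top view shows the grey rail on the cork from (262,179) to (331,184). The pot is at (343,163), the bay runs from (271,122) to (362,158), and the decoys are the long grey bar and the green one. The side view agrees. In the tray frame (origin about (0.6875, 0), yaw −3.6°), the rail runs from (−.175, .173) to (−.193, −.055) and the pot is at (−.119, −.089). The right end goes in first.

Emit:
drive_tool --pt "0 0.5 -1 0 0" --pt "0 1.2 -2.3 0 0" --pt "0 2 -3.6 0 0" --pt "0 2.8 -4.9 0 0" --pt "0 3.6 -6.2 0 0" --pt "0 4.4 -7.5 0 0" --pt "0 5 -8.8 0 0" --pt "0 5.6 -10.1 0 0" --pt "0 6 -11.4 0 0" --pt "0 6.4 -12.7 0 0"

```text
time: 2.03
tcp_pos: [0.3924, 0.1996, 0.1987]
tcp_rot: [180.0, 0.1, 160.0]
ft_force: [0.5, -0.6, 0.2]
grip_width: 0.002
grasp_force: 0.0
```

Emit:
drive_tool --pt "0 0.4 -1.3 0 0" --pt "0 0.8 -2.6 0 0" --pt "0 1.2 -3.9 0 0" --pt "0 1.5 -5.2 0 0" --pt "0 1.6 -6.5 0 0" --pt "0 1.6 -6.6 0 0" --pt "0 1.6 -6.6 0 0" --pt "0 1.6 -6.6 0 0"

```text
time: 2.7
tcp_pos: [0.4393, 0.0036, 0.1983]
tcp_rot: [180.0, -0.0, 159.9]
ft_force: [-0.2, -0.1, -0.8]
grip_width: 0.002
grasp_force: 0.0
```

```bash
cat >> h.py <<'E'
O=np.array([.6875,.0005]);a=np.radians(-3.6)
A=np.array([[np.cos(a),-np.sin(a)],[np.sin(a),np.cos(a)]])
def tray(p): return A.T@(np.array(p)[:2]-O)
def world(p): return O+A@np.array(p)
def st():
    s=r.get_state();print("t",round(s["time"],2),"tcp",np.round(s["tcp_pos"],4),"rot",np.round(s["tcp_rot"],1),"tray",np.round(tray(s["tcp_pos"]),4),"F",np.round(s["ft_force"],1),"w",s["grip_width"])
def rail():
    for c in("top","side"):
        s=r.snapshot(c)
        for n,z in(("rail_left",.018),("rail_right",.018),("rail",.006)):
            for d in r.spot_point(c,n):
                p=tray(px2w(s,d["pixel"],z))
                if abs(p[0]+.13)<.16 and abs(p[1])<.22: print(c,n,round(d["confidence"],2),np.round(p,3))
    return s
E
python3 - <<'E'
from h import *
st();rail()
for c in("top","side"):
    s=r.snapshot(c)
    for n in("tray","bay_left","bay_right","pot"):
        for d in r.spot_point(c,n)[:1]:print(c,n,d["confidence"],tray(px2w(s,d["pixel"],0 if n=="tray" else .006)).round(3))
t=r.snapshot("top")["color"][100:230,230:400];t=cv2.resize(np.array(t)[:,:,::-1],None,fx=4,fy=4,interpolation=cv2.INTER_CUBIC);cv2.imwrite("pics/t1.png",t)
E
```

```text
t 2.7 tcp [0.4393 0.0036 0.1983] rot [180.   -0.  159.9] tray [-0.2479 -0.0125] F [-0.2 -0.1 -0.8] w 0.001953253403557031
top rail_left 0.59 [-0.179  0.163]
top rail 0.68 [-0.183  0.058]
side rail_left 0.85 [-0.164  0.173]
side rail_left 0.74 [-0.186  0.048]
side rail_right 0.63 [-0.181 -0.056]
side rail 0.84 [-0.187  0.058]
top tray 0.82 [-0.005  0.003]
top bay_left 0.7 [-0.1    0.142]
top bay_right 0.61 [-0.106 -0.136]
side tray 0.73 [-0.008  0.003]
side bay_left 0.95 [-0.101  0.149]
side bay_right 0.62 [-0.098 -0.131]
side pot 0.55 [-0.115 -0.08 ]
```

View pics/t1.png

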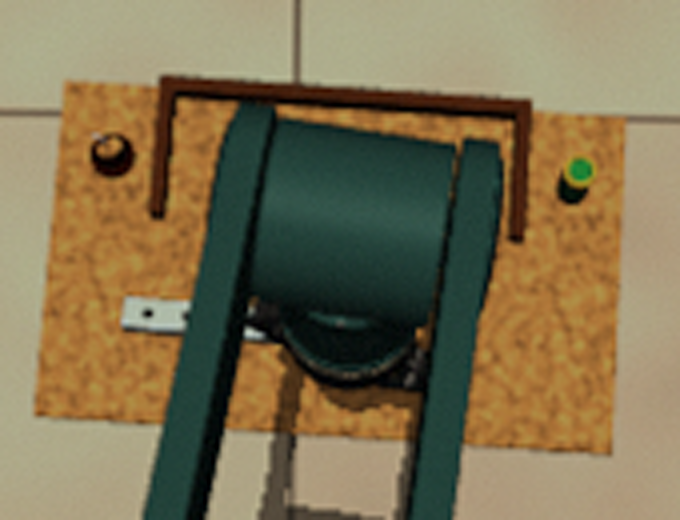

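The tray origin comes out about 4 mm nearer and 4 mm to the left, and I'll correct that. Next: descend in front of the rail's right end and push.

```bash
sed -i 's/^O=.*;a=/O=np.array([.6838,.0047]);a=/' h.py
```

Emit:
drive_tool --pt "0 0.1 -0.4 -1.3 1" --pt "0 0.1 -0.65 -2.6 2" --pt "0 0.1 -0.65 -3.9 3" --pt "0 0.1 -0.65 -5.2 3" --pt "0 0.1 -0.65 -6.0 3" --pt "0 0.1 -0.65 -6.05 3" --pt "0 0.1 -0.65 -6.05 3"

```text
time: 4.23
tcp_pos: [0.4413, -0.016, 0.016]
tcp_rot: [180.0, -0.2, 177.9]
ft_force: [0.3, -0.1, 0.7]
grip_width: -0.001
grasp_force: 0.0
```

Emit:
drive_tool --pt "0 0.4 0 0 0" --pt "0 0.8 0 0 0" --pt "0 1.2 -0.05 0 0" --pt "0 1.5 -0.1 0 0" --pt "0 1.8 -0.1 0 0" --pt "0 2.1 -0.1 0 0" --pt "0 2.4 -0.1 0 0" --pt "0 2.7 -0.1 0 0" --pt "0 2.7 -0.1 0 0"

```text
time: 4.98
tcp_pos: [0.5263, -0.0194, 0.0173]
tcp_rot: [-180.0, 0.2, 178.0]
ft_force: [-0.5, 0.2, -0.6]
grip_width: 0.0
grasp_force: 0.0
```

```bash
python3 - <<'E'
from h import *
st();s=rail();t=np.array(s["color"])[130:290,280:460,::-1];cv2.imwrite("pics/s2.png",cv2.resize(t,None,fx=3.5,fy=3.5,interpolation=cv2.INTER_CUBIC))
E
```

```text
t 4.98 tcp [ 0.5263 -0.0194  0.0173] rot [-180.     0.2  178. ] tray [-0.1557 -0.0339] F [-0.5  0.2 -0.6] w 0.00048104789012884755
side rail_left 0.84 [-0.165  0.175]
side rail_right 0.32 [-0.181  0.041]
side rail 0.59 [-0.179  0.064]
```

View pics/s2.png

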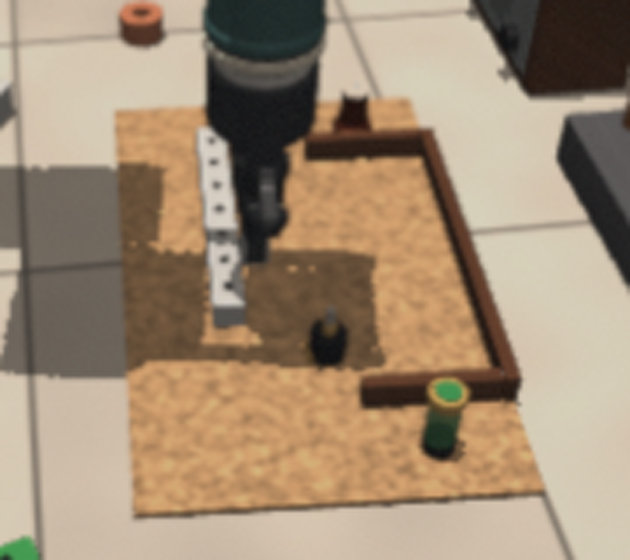

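```bash
cat >> h.py <<'E'
def proj(s,X):
    c=np.array(s["R"])@X+np.array(s["t"]);u=c[:2]/c[2];u=u*(1+s["k1"]*(u@u));K=np.array(s["intrinsics"])
    return np.round([K[0,0]*u[0]+K[0,2],K[1,1]*u[1]+K[1,2]],1)
E
python3 - <<'E'
from h import *
X=np.array(r.get_state()["tcp_pos"])
for c in("side","top"):
    s=r.snapshot(c);print(c,proj(s,X),[px2w(s,p,.030).round(3) for p in ([(338,168),(348,218)] if c=="side" else [(262,179),(331,184)])])
save(s,"t3")
s=r.snapshot("side")
t=np.array(s["color"])[150:240,320:410,::-1];cv2.imwrite("pics/s3.png",cv2.resize(t,None,fx=6,fy=6,interpolation=cv2.INTER_CUBIC))
E
```

```text
side [351.4 213.1] [array([0.513, 0.166, 0.03 ]), array([ 0.509, -0.05 ,  0.03 ])]
top [323.2 176.9] [array([0.512, 0.169, 0.03 ]), array([ 0.498, -0.043,  0.03 ])]
```

View pics/s3.png

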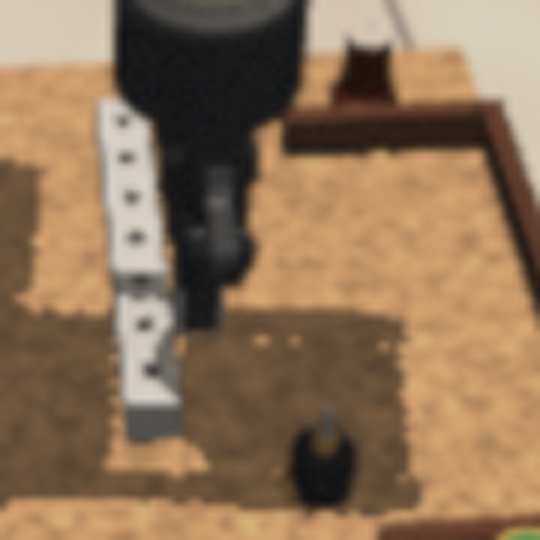

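```bash
python3 - <<'E'
from h import *
X=np.array(r.get_state()["tcp_pos"])
s=r.snapshot("side");print((-np.array(s["R"]).T@s["t"]).round(2))
for z in (.006,.017,.03,.04,.05): print(z,proj(s,[X[0],X[1],z]),proj(s,[X[0],X[1]+.03,z]))
t=np.array(cv2.imread("pics/t3.png"))[130:210,240:370];cv2.imwrite("pics/t4.png",cv2.resize(t,None,fx=6,fy=6,interpolation=cv2.INTER_CUBIC))
E
```

```text
[ 0.39 -0.7   0.68]
0.006 [351.4 216. ] [349.6 208.4]
0.017 [351.6 213. ] [349.7 205.5]
0.03 [351.7 209.5] [349.9 201.9]
0.04 [351.9 206.7] [350.  199.1]
0.05 [352.  203.8] [350.1 196.3]
```

View pics/t4.png

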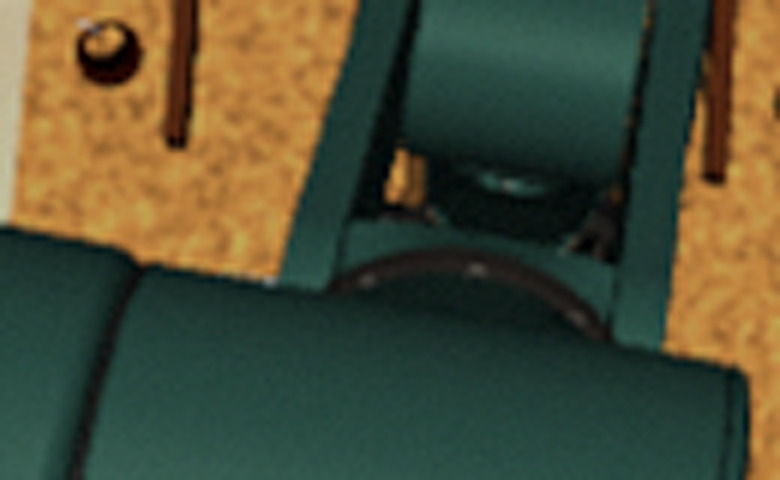

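The close-up side view shows the fingertips at about (353,205), past an unmoved rail, so they passed over it. The tips are really about 25–30 mm above where the TCP reading puts them. I'll go back over the rail and feel for the cork with a slow descent.

Emit:
drive_tool --pt "0 0 0 0.5 0" --pt "0 0 0 1 0" --pt "0 -1 0 1 0" --pt "0 -2 0 1 0" --pt "0 -3 0 1 0" --pt "0 -3 0 1 0" --pt "0 -3 0 0.5 0" --pt "0 -3 0 0 0" --pt "0 -3 0 0 0"

```text
time: 6.33
tcp_pos: [0.4321, -0.0189, 0.0155]
tcp_rot: [180.0, -0.2, 177.9]
ft_force: [-0.7, -0.2, -0.6]
grip_width: -0.002
grasp_force: 0.0
```

Emit:
drive_tool --pt "0 0 0 -0.1 0" --pt "0 0 0 -0.2 0" --pt "0 0 0 -0.3 0" --pt "0 0 0 -0.3 0"

```text
time: 6.67
tcp_pos: [0.4337, -0.0191, 0.0078]
tcp_rot: [-180.0, 0.0, 178.0]
ft_force: [-1.1, 0.0, 0.1]
grip_width: -0.004
grasp_force: 0.0
```

```bash
python3 - <<'E'
from h import *
st();X=np.array(r.get_state()["tcp_pos"])
s=r.snapshot("side");print(proj(s,X))
t=np.array(s["color"])[130:250,270:420,::-1];cv2.imwrite("pics/s5.png",cv2.resize(t,None,fx=5,fy=5,interpolation=cv2.INTER_CUBIC))
E
```

```text
t 6.67 tcp [ 0.4337 -0.0191  0.0078] rot [-180.    0.  178.] tray [-0.2481 -0.0395] F [-1.1  0.   0.1] w -0.0035293740988861103
[318.  218.5]
```

View pics/s5.png

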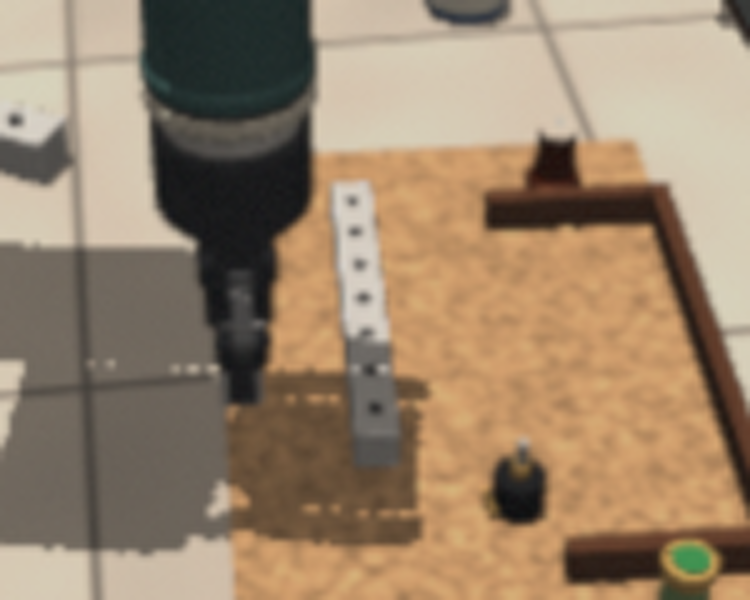

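The tip shows at about (319,211), where the TCP reading predicts (318,218.5). The TCP reads at cork level but there's no force, so the tip is still about 28 mm up. Continuing down carefully.

Emit:
drive_tool --pt "0 0 0 -0.1 0" --pt "0 0 0 -0.2 0" --pt "0 0 0 -0.3 0" --pt "0 0 0 -0.3 0"

```text
time: 7.05
tcp_pos: [0.4331, -0.0191, -0.0016]
tcp_rot: [180.0, -0.0, 178.0]
ft_force: [-0.4, -1.1, 0.6]
grip_width: 0.004
grasp_force: 0.0
```

Emit:
drive_tool --pt "0 0 0 -0.1 0" --pt "0 0 0 -0.1 0"

```text
time: 7.22
tcp_pos: [0.4332, -0.0191, -0.0045]
tcp_rot: [-180.0, -0.0, 178.0]
ft_force: [0.0, -1.0, 0.9]
grip_width: -0.001
grasp_force: 0.0
```

Emit:
drive_tool --pt "0 0 0 -0.1 0" --pt "0 0 0 -0.2 0" --pt "0 0 0 -0.2 0"

```text
time: 7.47
tcp_pos: [0.4332, -0.0191, -0.0106]
tcp_rot: [180.0, -0.0, 178.0]
ft_force: [-1.5, 0.1, -0.1]
grip_width: -0.002
grasp_force: 0.0
```

Emit:
drive_tool --pt "0 0 0 -0.1 0" --pt "0 0 0 -0.1 0"

```text
time: 7.63
tcp_pos: [0.4333, -0.0191, -0.0135]
tcp_rot: [-180.0, -0.0, 178.0]
ft_force: [0.4, -1.2, -0.1]
grip_width: -0.003
grasp_force: 0.0
```

Emit:
drive_tool --pt "0 0 0 -0.1 0" --pt "0 0 0 -0.1 0"

```text
time: 7.8
tcp_pos: [0.4333, -0.0191, -0.0165]
tcp_rot: [-180.0, -0.0, 178.0]
ft_force: [-0.0, -0.7, 0.1]
grip_width: -0.003
grasp_force: 0.0
```

```bash
python3 - <<'E'
from h import *
st();X=np.array(r.get_state()["tcp_pos"])
s=r.snapshot("side");print(proj(s,X))
t=np.array(s["color"])[130:250,270:420,::-1];cv2.imwrite("pics/s6.png",cv2.resize(t,None,fx=5,fy=5,interpolation=cv2.INTER_CUBIC))
g=np.array(s["color"]).sum(2);print(g[196:226,312:328:2])
E
```

```text
t 7.8 tcp [ 0.4333 -0.0191 -0.0165] rot [-180.   -0.  178.] tray [-0.2485 -0.0395] F [-0.  -0.7  0.1] w -0.0027102649027841985
[318.1 225. ]
[[ 77  80 163 219 145  69 265 471]
 [ 91  64 198 286 199  70 239 474]
 [ 88  73 179 258 207  69 216 458]
 [ 90  74 152 217 192  80 207 434]
 [ 89  82 151 209 175  74 212 435]
 [100  90 145 210 176 135 266 449]
 [186 122 163 207 200 288 392 448]
 [375 138 168 211 196 238 391 358]
 [331 119 149 209 193 142 283 270]
 [219 110 144 206 189 116 204 245]
 [233 108 130 176 160 103 180 239]
 [275 109 104 141 125  89 178 226]
 [274  99  84 112  98  82 195 236]
 [267  91  71  90  81  80 224 257]
 [282 127  75  86  84 105 253 259]
 [298 183  77  86  97 194 252 247]
 [299 228 103  75 103 221 242 247]
 [298 242 111  83 101 226 250 259]
 [296 254 111  79 105 229 259 265]
 [295 259 115  78 104 230 251 261]
 [297 263 131  92 109 233 240 254]
 [298 270 169 140 167 244 242 242]
 [295 281 217 210 237 254 248 248]
 [294 287 228 240 257 258 250 265]
 [295 288 234 247 257 244 240 269]
 [296 290 252 249 254 222 241 272]
 [298 295 262 243 262 224 242 266]
 [296 296 258 237 245 232 244 258]
 [297 297 254 235 233 237 246 256]
 [295 297 251 239 229 248 254 251]]
```

The tip is now at row 217, roughly 10–15 mm above the cork, which is a good pushing height. The offset is about +27 mm, so I'll work near z = −0.0165. Now pushing the right end.

Emit:
drive_tool --pt "0 0.4 0 0 0" --pt "0 0.8 0 0 0" --pt "0 1.2 -0.05 0 0" --pt "0 1.5 -0.1 0 0" --pt "0 1.8 -0.1 0 0" --pt "0 2.1 -0.1 0 0" --pt "0 2.4 -0.1 0 0" --pt "0 2.4 -0.1 0 0"

```text
time: 8.52
tcp_pos: [0.5082, -0.0224, -0.0159]
tcp_rot: [-180.0, 0.2, 178.0]
ft_force: [-0.2, 0.1, 0.1]
grip_width: -0.002
grasp_force: 0.0
```

```bash
cat >> h.py <<'E'
def blob():
    # rail = bright grey in the tray, seen from the side; min-area rectangle of its top, in tray frame at z=.03
    for c in ("side","top"):
        s=r.snapshot(c);im=np.array(s["color"]).astype(int)
        m=((im.max(2)-im.min(2)<28)&(im.min(2)>70)).astype(np.uint8)
        pts=[]
        for v,u in np.argwhere(m):
            p=tray(px2w(s,(u,v),.03))
            if -.25<p[0]<.005 and -.15<p[1]<.2: pts.append(p)
        if len(pts)>20:
            q=cv2.minAreaRect(np.float32(pts)*1000);print(c,len(pts),"c",np.round(q[0]),np.round(cv2.boxPoints(q)).tolist())
E
python3 - <<'E'
from h import *
st();s=rail();blob();t=np.array(s["color"])[130:290,280:460,::-1];cv2.imwrite("pics/s7.png",cv2.resize(t,None,fx=3.5,fy=3.5,interpolation=cv2.INTER_CUBIC))
E
```

```text
t 8.52 tcp [ 0.5082 -0.0224 -0.0159] rot [-180.     0.2  178. ] tray [-0.1735 -0.0381] F [-0.2  0.1  0.1] w -0.0016438351077856035
side rail_right 0.44 [-0.157 -0.064]
side rail 0.61 [-0.163  0.066]
side 312 c [-116.   61.] [[-199.0, 198.0], [-198.0, -78.0], [-32.0, -77.0], [-34.0, 199.0]]
```

View pics/s7.png

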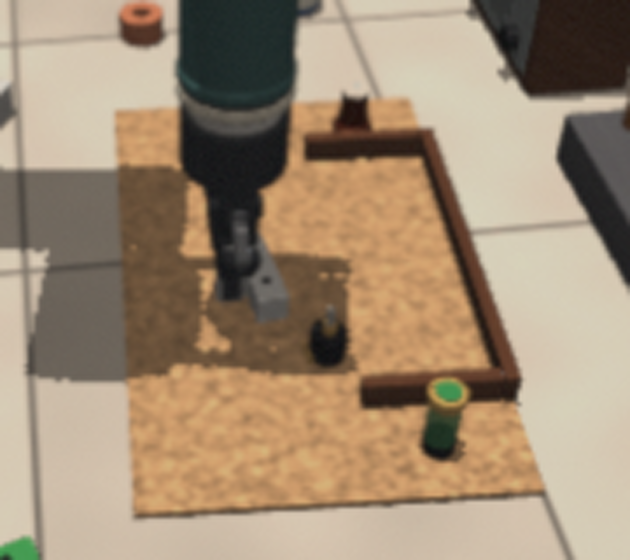

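The rail's right end is pivoting in, left of the pot. I'll continue, drifting left to stay on it.

Emit:
drive_tool --pt "0 0.3 0.15 0 0" --pt "0 0.6 0.3 0 0" --pt "0 0.9 0.4 0 0" --pt "0 1.2 0.5 0 0" --pt "0 1.5 0.6 0 0" --pt "0 1.8 0.7 0 0" --pt "0 1.8 0.7 0 0"

```text
time: 9.6
tcp_pos: [0.5629, -0.0007, -0.0159]
tcp_rot: [-180.0, 0.2, 178.0]
ft_force: [0.2, -0.4, -0.8]
grip_width: -0.002
grasp_force: 0.0
```

Emit:
drive_tool --pt "0 -0.5 0 0 0" --pt "0 -1 0 0.5 0" --pt "0 -1 0 1.6 0" --pt "0 -1 0 2.8 0" --pt "0 -2 0 4 0" --pt "0 -3 0 5 0" --pt "0 -3 0 5 0"

```text
time: 10.18
tcp_pos: [0.467, -0.0009, 0.1376]
tcp_rot: [-180.0, 0.1, 178.0]
ft_force: [-1.8, 0.1, -0.4]
grip_width: 0.003
grasp_force: 0.0
```

```bash
python3 - <<'E'
from h import *
st();s=rail();t=np.array(s["color"])[130:290,280:460,::-1];cv2.imwrite("pics/s8.png",cv2.resize(t,None,fx=3.5,fy=3.5,interpolation=cv2.INTER_CUBIC))
E
```

```text
t 10.18 tcp [ 0.467  -0.0009  0.1376] rot [-1.80e+02  1.00e-01  1.78e+02] tray [-0.216  -0.0192] F [-1.8  0.1 -0.4] w 0.003413736974288327
top rail_left 0.57 [-0.205  0.165]
top rail_right 0.69 [-0.1   -0.132]
top rail 0.49 [-0.137  0.07 ]
side rail_left 0.6 [-0.193  0.165]
side rail 0.83 [-0.139  0.083]
```

View pics/s8.png

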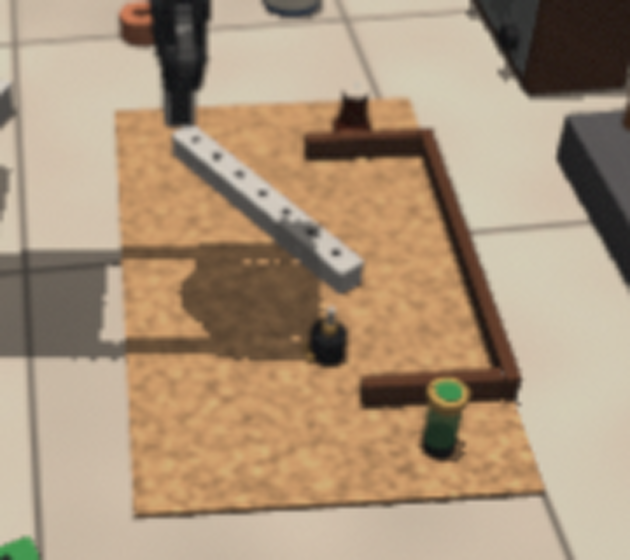

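The rail's right end is at crop (350,272), inside the mouth and past the pot. Its left end is outside at crop (185,138).

```bash
python3 - <<'E'
from h import *
s=r.snapshot("side")
L=tray(px2w(s,(280+183/3.5,130+140/3.5),.03));R=tray(px2w(s,(280+351/3.5,130+270/3.5),.03))
u=(L-R)/np.linalg.norm(L-R);print(L.round(3),R.round(3),np.linalg.norm(L-R),np.degrees(np.arctan2(-u[0],u[1])))
C=(L+R)/2
for d in (.11+.045,.11+.012,.11-.03):
    p=C+u*d;w=world(p);print(d,p.round(3),w.round(4),((w-np.array(r.get_state()["tcp_pos"])[:2])/.03).round(2))
print("axis world /30mm",(A@(-u)).round(3))
E
```

```text
[-0.199  0.141] [-0.083 -0.03 ] 0.20684683873754178 34.15850661186881
0.155 [-0.228  0.184] [0.4682 0.2026] [-0.05  6.79]
0.122 [-0.209  0.157] [0.485  0.1741] [0.51 5.84]
0.08 [-0.186  0.122] [0.5063 0.138 ] [1.22 4.64]
axis world /30mm [ 0.508 -0.861]
```

Emit:
drive_tool --pt "0 -0.3 1.2 0 1" --pt "0 -0.3 2.4 0 2" --pt "0 -0.2 3.6 0 3" --pt "0 -0.1 4.8 0 4" --pt "0 0 6 -0.5 5" --pt "0 0 6.8 -1.5 5.5" --pt "0 0 6.8 -2.7 5.5" --pt "0 0 6.8 -3.9 5.5" --pt "0 0 6.8 -5.1 5.5" --pt "0 0 6.8 -5.1 5.5"

```text
time: 11.47
tcp_pos: [0.4673, 0.2026, -0.0246]
tcp_rot: [179.9, -0.4, -149.0]
ft_force: [-0.2, 0.1, -1.1]
grip_width: -0.001
grasp_force: 0.0
```

Emit:
drive_tool --pt "0 0.2 -0.34 0 0" --pt "0 0.4 -0.68 0 0" --pt "0 0.55 -0.95 0 0" --pt "0 0.7 -1.2 0 0" --pt "0 0.85 -1.45 0 0" --pt "0 1 -1.7 0 0" --pt "0 1.15 -1.95 0 0" --pt "0 1.3 -2.2 0 0" --pt "0 1.3 -2.2 0 0"

```text
time: 12.22
tcp_pos: [0.5102, 0.1354, -0.0188]
tcp_rot: [-179.9, 0.1, -149.1]
ft_force: [0.7, -0.2, -0.9]
grip_width: 0.002
grasp_force: 0.0
```

```bash
cat >> h.py <<'E'
def bright():
    # bright grey pixels of the rail's top, mapped to tray frame; ASCII map 8 mm cells
    s=r.snapshot("side");im=np.array(s["color"]).astype(int)
    m=(im.max(2)-im.min(2)<45)&(im.min(2)>75)
    g={}
    for v,u in np.argwhere(m):
        p=tray(px2w(s,(u,v),.03))
        if -.26<p[0]<.02 and -.15<p[1]<.2: g[(int(p[0]//.008),int(p[1]//.008))]=1
    for i in range(1,-33,-1): print("%5d "%(i*8+4)+"".join("#" if (i,j) in g else "." for j in range(24,-19,-1)))
E
python3 - <<'E'
from h import *
st();rail();bright()
E
```

```text
t 12.22 tcp [ 0.5102  0.1354 -0.0188] rot [-1.799e+02  1.000e-01 -1.491e+02] tray [-0.1815  0.1196] F [ 0.7 -0.2 -0.9] w 0.0021678159550514607
top rail_right 0.9 [-0.05 -0.07]
top rail_right 0.5 [-0.01  -0.003]
top rail 0.6 [-0.104  0.023]
side rail_left 0.75 [-0.165  0.112]
side rail_right 0.91 [-0.045 -0.068]
side rail_right 0.71 [-0.092 -0.149]
side rail 0.65 [-0.111  0.027]
side rail 0.43 [-0.164  0.12 ]
side rail 0.26 [-0.046 -0.179]
   12 #############################.###.###....##
    4 ####.##....................................
   -4 ...........................................
  -12 #..........................................
  -20 #..........................................
  -28 #..........................................
  -36 #..............................####........
  -44 #.............................######.......
  -52 #...........................#########......
  -60 #..........................########.#......
  -68 #........................#########.........
  -76 ........................########.##........
  -84 #......................#######..#..........
  -92 .
[... 342 characters left out ...]

 -148 ...........#######.........................
 -156 ..........#######..........................
 -164 ..........#####............................
 -172 ...........###.............................
 -180 ...........................................
 -188 ...........................................
 -196 ...........................................
 -204 ...........................................
 -212 #..........................................
 -220 #..........................................
 -228 ...........................................
 -236 #..........................................
 -244 #..........................................
 -252 #..........................................
```

Emit:
drive_tool --pt "0 0.15 -0.25 0 0" --pt "0 0.3 -0.5 0 0" --pt "0 0.45 -0.75 0 0" --pt "0 0.6 -1 0 0" --pt "0 0.68 -1.15 0 0" --pt "0 0.68 -1.15 0 0"

```text
time: 13.17
tcp_pos: [0.5302, 0.101, -0.0191]
tcp_rot: [-179.9, 0.1, -149.1]
ft_force: [0.4, 0.3, -0.4]
grip_width: -0.0
grasp_force: 0.0
```

Emit:
drive_tool --pt "0 -0.4 0.7 0 0" --pt "0 -0.6 1 0.6 -1" --pt "0 -0.8 1 1.6 -2" --pt "0 -1.2 0.6 2.8 -3" --pt "0 -1.8 0 3 -4" --pt "0 -2.4 -0.5 3 -5" --pt "0 -2.4 -0.5 3 -5"

```text
time: 13.75
tcp_pos: [0.4527, 0.0857, 0.0713]
tcp_rot: [-179.9, -0.2, -179.4]
ft_force: [-0.8, 0.2, -0.3]
grip_width: -0.002
grasp_force: 0.0
```

```bash
python3 - <<'E'
from h import *
st();rail();bright()
E
```

```text
t 13.75 tcp [0.4527 0.0857 0.0713] rot [-179.9   -0.2 -179.4] tray [-0.2358  0.0663] F [-0.8  0.2 -0.3] w -0.0019672796940561547
top rail_right 0.57 [-0.028 -0.091]
top rail_right 0.49 [-0.095  0.134]
top rail 0.59 [-0.078 -0.001]
top rail 0.43 [-0.02  -0.095]
side rail_left 0.78 [-0.135  0.087]
side rail_right 0.88 [-0.023 -0.098]
side rail_right 0.47 [-0.113 -0.102]
side rail 0.59 [-0.082 -0.005]
   12 #############################.###.###....##
    4 ####.#.....................................
   -4 ...........................................
  -12 ...................................####....
  -20 #................................######....
  -28 #...............................########...
  -36 #..............................##########..
  -44 #............................########.#....
  -52 #...........................########.#.....
  -60 #.........................########.##......
  -68 #........................##########........
  -76 ........................#######.##.........
  -84 #......................#######.##..........
  -92 #....................#######..##..........
[... 301 characters left out ...]

 -148 #..............###.........................
 -156 #..........................................
 -164 #..........................................
 -172 #..........................................
 -180 #..........................................
 -188 #..........................................
 -196 #..........................................
 -204 #..........................................
 -212 ##.........................................
 -220 ...........................................
 -228 ...........................................
 -236 ##.#.......................................
 -244 #..........................................
 -252 #..........................................
```

Emit:
drive_tool --pt "0 0 -0.2 -1 0" --pt "0 0 -0.2 -2 0" --pt "0 0 -0.2 -2.95 0" --pt "0 0 -0.2 -2.95 0" --pt "0 0.7 -0.2 -2.95 0" --pt "0 1.4 -0.2 -2.95 0" --pt "0 2.1 -0.2 -2.95 0" --pt "0 2.1 -0.2 -2.95 0"

```text
time: 14.87
tcp_pos: [0.5268, 0.0815, -0.0158]
tcp_rot: [-180.0, 0.4, -179.0]
ft_force: [1.7, -1.5, -0.6]
grip_width: -0.002
grasp_force: 0.0
```

Emit:
drive_tool --pt "0 0.3 0 0 0" --pt "0 0.6 0 0 0" --pt "0 0.9 0.05 0 0" --pt "0 1.2 0.1 0 0" --pt "0 1.5 0.15 0 0" --pt "0 1.8 0.2 0 0" --pt "0 2.1 0.25 0 0" --pt "0 2.4 0.3 0 0" --pt "0 2.7 0.3 0 0" --pt "0 2.7 0.3 0 0"

```text
time: 15.7
tcp_pos: [0.604, 0.0904, -0.0174]
tcp_rot: [-180.0, 0.2, -179.0]
ft_force: [0.6, 1.0, 0.3]
grip_width: 0.002
grasp_force: 0.0
```

```bash
python3 - <<'E'
from h import *
st();rail();bright()
E
```

```text
t 15.7 tcp [ 0.604   0.0904 -0.0174] rot [-180.     0.2 -179. ] tray [-0.085   0.0805] F [0.6 1.  0.3] w 0.0024587821012184373
top rail_right 0.77 [-0.046 -0.123]
top rail 0.97 [-0.043 -0.007]
side rail_left 0.56 [-0.051  0.101]
side rail 0.82 [-0.05  -0.006]
   12 #############################.#######....##
    4 ####.#.....................................
   -4 ...........................................
  -12 ...........................................
  -20 #..........................................
  -28 #.................................#######..
  -36 #.......................##################.
  -44 ................##########################.
  -52 ............##############################.
  -60 .......#....#########################.#.#..
  -68 .............#################.##..........
  -76 ..............#............................
  -84 ...........................................
  -92 #..........................................
 -100 #.................................#........
 -108 #................................##........
 -116 #.................................
[... 159 characters left out ...]

 -148 #..........................................
 -156 #..........................................
 -164 #..........................................
 -172 #..........................................
 -180 #..........................................
 -188 #..........................................
 -196 #..........................................
 -204 #..........................................
 -212 #..........................................
 -220 #..........................................
 -228 ...........................................
 -236 #..........................................
 -244 #..........................................
 -252 #..........................................
```

Inside the bay and nearly parallel. Now retreating a little, shifting to the middle and pushing towards the back wall.

Emit:
drive_tool --pt "0 -0.4 0 0 0" --pt "0 -0.4 -0.9 0 0" --pt "0 -0.4 -1.8 0 0" --pt "0 -0.4 -2.5 0 0" --pt "0 0 -2.5 0 0" --pt "0 0.3 -2.5 0 0" --pt "0 0.6 -2.55 0 0" --pt "0 0.9 -2.6 0 0" --pt "0 1.2 -2.6 0 0" --pt "0 1.2 -2.6 0 0"

```text
time: 16.98
tcp_pos: [0.64, 0.0127, -0.0174]
tcp_rot: [-180.0, 0.2, -179.0]
ft_force: [0.9, 0.3, 0.3]
grip_width: -0.003
grasp_force: 0.0
```

```bash
python3 - <<'E'
from h import *
st();rail();bright()
E
```

```text
t 16.98 tcp [ 0.64    0.0127 -0.0174] rot [-180.     0.2 -179. ] tray [-0.0443  0.0053] F [0.9 0.3 0.3] w -0.0025635647491893346
top rail_right 0.67 [-0.017 -0.117]
side rail_right 0.61 [-0.017 -0.121]
side rail 0.79 [-0.02  -0.002]
   12 ..........############...................##
    4 ...........................................
   -4 .......................#.#################.
  -12 .................#....####################.
  -20 .......................###################.
  -28 .......................###################.
  -36 #........................#.............##..
  -44 #..........................................
  -52 #..........................................
  -60 #..........................................
  -68 #..........................................
  -76 ...........................................
  -84 ...........................................
  -92 ...........................................
 -100 #................................##........
 -108 #................................##........
 -116 #..........................................
 -124 #..........................................
 -132 #..........................................
 -140 #..........................................
 -148 #..........................................
 -156 #..........................................
 -164 #..........................................
 -172 #..........................................
 -180 #..........................................
 -188 #..........................................
 -196 #..........................................
 -204 #..........................................
 -212 #..........................................
 -220 #..........................................
 -228 ...........................................
 -236 #..........................................
 -244 #..........................................
 -252 #..........................................
```

Emit:
drive_tool --pt "0 0.1 0 0 0" --pt "0 0.15 0 0 0" --pt "0 0.15 0 0 0"

```text
time: 17.68
tcp_pos: [0.6417, 0.0123, -0.0176]
tcp_rot: [-180.0, 0.0, -179.0]
ft_force: [-0.6, 0.5, 0.1]
grip_width: 0.001
grasp_force: 0.0
```

Emit:
drive_tool --pt "0 0.1 0 0 0" --pt "0 0.1 0 0 0"

```text
time: 17.85
tcp_pos: [0.6448, 0.0123, -0.0176]
tcp_rot: [-180.0, 0.0, -179.0]
ft_force: [-1.5, -0.4, -1.0]
grip_width: 0.002
grasp_force: 0.4
```

Emit:
drive_tool --pt "0 0.1 0 0 0" --pt "0 0.1 0 0 0"

```text
time: 18.02
tcp_pos: [0.648, 0.0123, -0.0176]
tcp_rot: [-180.0, 0.0, -179.0]
ft_force: [-0.1, 0.9, -0.6]
grip_width: -0.002
grasp_force: 0.4
```

Emit:
drive_tool --pt "0 0.1 0 0 0" --pt "0 0.1 0 0 0"

```text
time: 18.18
tcp_pos: [0.6511, 0.0123, -0.0176]
tcp_rot: [-180.0, 0.0, -179.0]
ft_force: [0.4, -0.2, -1.4]
grip_width: 0.002
grasp_force: 0.4
```

```bash
python3 - <<'E'
from h import *
st();rail()
E
```

```text
t 18.18 tcp [ 0.6511  0.0123 -0.0176] rot [-180.    0. -179.] tray [-0.0331  0.0056] F [ 0.4 -0.2 -1.4] w 0.002129844244025142
top rail_right 0.43 [-0.009 -0.123]
side rail_right 0.72 [-0.013 -0.127]
side rail 0.55 [-0.018 -0.003]
```

Emit:
drive_tool --pt "0 0.07 0 0 0" --pt "0 0.07 0 0 0"

```text
time: 18.75
tcp_pos: [0.6525, 0.0124, -0.0176]
tcp_rot: [-180.0, -0.0, -179.0]
ft_force: [-0.2, 0.4, 0.4]
grip_width: 0.001
grasp_force: 0.4
```

Emit:
drive_tool --pt "0 0.07 0 0 0" --pt "0 0.07 0 0 0"

```text
time: 18.92
tcp_pos: [0.6534, 0.0125, -0.0178]
tcp_rot: [180.0, -0.1, -179.0]
ft_force: [-4.3, -0.6, 2.8]
grip_width: -0.001
grasp_force: 2.1
```

Contact with the wall is starting. One more small step to square the rail up.

Emit:
drive_tool --pt "0 0.07 0 0 0" --pt "0 0.07 0 0 0"

```text
time: 19.08
tcp_pos: [0.6533, 0.0124, -0.0182]
tcp_rot: [180.0, -0.4, -179.0]
ft_force: [-9.1, 0.2, 5.6]
grip_width: -0.003
grasp_force: 4.2
```

Emit:
drive_tool --pt "0 0.07 0 0 0" --pt "0 0.07 0 0 0"

```text
time: 19.25
tcp_pos: [0.6532, 0.0124, -0.0185]
tcp_rot: [180.0, -0.6, -179.0]
ft_force: [-12.4, -1.0, 7.6]
grip_width: 0.002
grasp_force: 6.2
```

Emit:
drive_tool --pt "0 -0.3 0 0 0" --pt "0 -0.8 0 0 0" --pt "0 -0.9 0 1 0" --pt "0 -1 0 2.2 0" --pt "0 -2 0 3.4 0" --pt "0 -3.2 0 4.4 0" --pt "0 -4.5 0 5 0" --pt "0 -5.5 0 5 0" --pt "0 -5.8 0 5 0"

```text
time: 20.0
tcp_pos: [0.4794, 0.0129, 0.1336]
tcp_rot: [-180.0, -0.1, -179.0]
ft_force: [-2.2, -0.1, -0.0]
grip_width: -0.002
grasp_force: 0.0
```

```bash
python3 - <<'E'
from h import *
st();s=rail();bright();t=np.array(s["color"])[130:290,280:460,::-1];cv2.imwrite("pics/s9.png",cv2.resize(t,None,fx=3.5,fy=3.5,interpolation=cv2.INTER_CUBIC))
E
```

```text
t 20.0 tcp [0.4794 0.0129 0.1336] rot [-1.80e+02 -1.00e-01 -1.79e+02] tray [-0.2045 -0.0047] F [-2.2 -0.1 -0. ] w -0.0019884707365010043
top rail_right 0.57 [-0.015 -0.111]
top rail 0.62 [-0.094  0.126]
side rail_left 0.65 [-0.05  -0.198]
side rail_left 0.57 [-0.01  -0.124]
side rail_left 0.56 [0.001 0.108]
side rail_right 0.56 [-0.016 -0.114]
side rail 0.8 [-0.004 -0.008]
   12 #############################.###.###....##
    4 ####.#......#############################..
   -4 ............##############################.
  -12 .............#############################.
  -20 #............############################..
  -28 #................##.#.#.##.................
  -36 #..........................................
  -44 #..........................................
  -52 #..........................................
  -60 #..........................................
  -68 #..........................................
  -76 ...........................................
  -84 ...........................................
  -92 ...........................................
 -100 #.................
[... 275 characters left out ...]

 -148 #..........................................
 -156 #..........................................
 -164 #..........................................
 -172 ##.........................................
 -180 ...........................................
 -188 ...........................................
 -196 ##.........................................
 -204 #..........................................
 -212 #..........................................
 -220 #..........................................
 -228 ...........................................
 -236 #..........................................
 -244 #..........................................
 -252 #..........................................
```

View pics/s9.png

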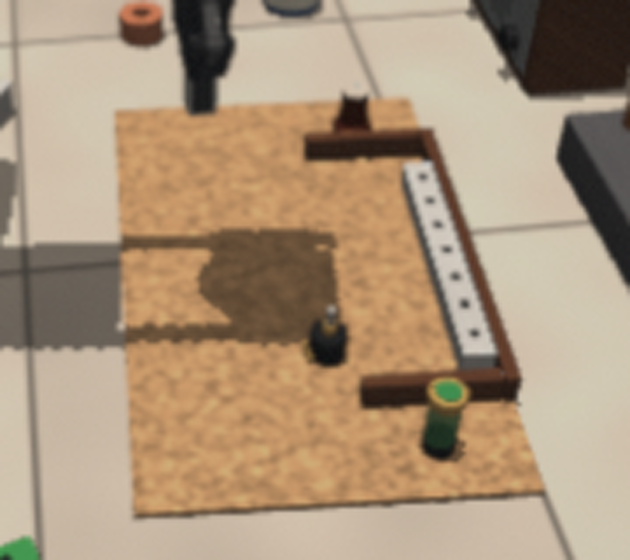

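The rail lies flush along the back wall from crop (418,163) to (480,360), nothing else has moved, and the arm is clear.

```bash
python3 -c "
from cell import r
print(r.close_job())"
```

```text
the job is handed in; nothing more can be done
None
```

I pushed the rail into the bay right end first, past the potentiometer. In the last picture it lies flat and flush along the back wall, the bystanders in view are unmoved and the arm is clear; the job is handed in, with no verdict returned.

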